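# Clamp the slate plaque and hold a hardness tester on its ring mark

### The arm

A 6-joint arm with a two-finger parallel gripper is mounted at the origin on the work surface. World frame = base frame: x ahead of the robot, y to its left, z up, the work surface at z = 0. Lengths are in m, angles in rad, forces in N, time in s.
With the tool pointing down it reaches from about 0.425 to 0.95 m from the base axis. Payload 3.5 kg.
Tool frame: the origin (TCP) lies between the finger pads; the fingertips stand 17 mm ahead of it and the grasp point (between the pads) lies 2 mm behind it; z points along the fingers, y is the direction in which the jaws open and shut (so a half turn about z gives the same grasp; the last joint's range is limited). The gripper opens to 85 mm and grips with 20 to 120 N. Pads are 22 mm wide; open, the fingers measure 114 mm over their backs; the gripper's body (76 mm by 85 mm) begins 54 mm behind the grasp point. The pads swing forward as they close: fully open they stand 13 mm farther back than shut.
Start: joints at [0.971, 0.286, 1.577, -0, 1.279, -0.15], TCP at [0.293, 0.608, 0.248] pointing down, gripper open.
Joint ranges: [-2.77, 2.77], [-0.9, 2.22], [0.21, 2.48], [-1.53, 4.67], [0.24, 2.81], [-2.84, 2.84]. Speed limits (rad/s): [2.79, 2.79, 3.14, 3.14, 3.14, 3.14].

### API

Orientations are given as a unit quaternion [x, y, z, w].
In Python, from plant import ctrl gives the robot as it stands.
- The arm moves only by the tool carry_out, never from a script. Its argument "commands" is a list of rows, each an object with "delta_pos": the shift along the tool's x, y, z in m, a list of three; "delta_rot": the turn, a rotation vector about the tool's x, y, z in rad, a list of three; "claw": the opening in per cent of the stroke, from 0 (shut) to 100 (fully open). A call has 1 to 8 rows; each row is the pose to reach, as a shift and turn from the pose measured when the call began, along the tool's axes at that moment; what a row does not reach only later rows make up. A row lasts 1/12 s, in which the tool goes at most 41.7 mm and 7.16 degrees, less where a joint would pass 70% of its speed; a pose out of reach is approached as far as the arm can. A call with a gripper value outside its range is refused whole. The fingers move at their own pace and stop on an object; "force" is the grip in N (left out, the last holds). Time passes only in rows, so rows that repeat a pose let the fingers close. It gives the time, the measured TCP pose, the force and the opening at its end, in the units of the state.
- ctrl.get_state(): the state, without advancing time (a new reading comes with each control period).
- ctrl.read_camera(name): name is "scene" or "top"; returns (picture, depth): 384x512x3 uint8, red, green, blue; 384x512 float32, m along the optical axis (not along the pixel's ray), 0 where there is no reading.
- ctrl.camera_info(name): a dict with "fx", "fy", "cx", "cy" (pixels), "rvec" (rotation vector, rad) and "tvec" (3), from world to camera coordinates, as OpenCV has them. Camera axes: x right, y down, z forward; pixel columns grow to the right and rows downward; lengths in m; the calibration is good to about 2 mm. A picture is of the moment at which its call begins. camera_info takes no time and is no camera call.
- ctrl.sign_off(): hands the job in, once; it reports no verdict.
The state is a dict: "time": time; "qpos": joint angles; "dq": joint speeds; "joint_efforts": joint torques, N m; "eef_pos": TCP position; "tcp_rot": TCP orientation; "contact_force": force on the tool from outside, world axes, zero at the start; "wrist_torque": the same for the moment, N m; "opening": opening from 0.0 (shut) to 1.0 (fully open).
Only numpy, scipy, OpenCV 4.12 (cv2) and the standard library are available. Lean on these libraries where they do the work, as an engineer would, in place of code of your own. Each camera call takes 0.05 s, during which the arm holds its last target.

### The job

Turn the clamp's crank clockwise (seen from above) until its rubber pad presses firmly on the slate plaque, about half a turn past first touch. Then lift the spring-tip tester out of its wooden stand and press its tip gently, tester upright, inside the small chalk ring on the plaque (not the cross), so that the spring tip is pushed about half-way in. Finish while still holding it pressed there; do not shift the plaque or disturb the tub, the stone offcut or the hammer.

Things in the scene. Friction and masses are not known exactly. Their poses are not given: they have to be found in the camera images.
- crank (a joint): Angle of the clamp's crank (rad), about a vertical axis; it grows clockwise seen from above, 6.28 per turn, and each turn lowers the pad by 10 mm. 0 = screw fully back; the pad touches the plaque at about 9.4; from there the pad's spring adds about 1 N per 0.1 rad; hard end stop at 13.8 (about 0.7 turn past touch, harmless to reach). The crank turns with a steady drag of about 4 N at the knob, stays where it is left, and keeps its height as it turns.
- crank_grip (a point): Middle of the gripping height of the crank's knob: an upright wooden cylinder, diameter 20 mm, 45 mm tall, that spins freely on its pin, so the hand need not turn with it. It circles the screw axis at 45 mm radius. This point is 28 mm above the crank's flat steel arm and 17 mm below the knob's top, 175 mm above the bench. The crank arm is 16 mm wide.
- screw_axis (a point): Point on the clamp's vertical screw axis, at the top face of the crank arm (147 mm above the bench). Besides the knob, only the screw end stands above the crank arm, by 3 mm at most.
- clamp: Plywood board 220 x 360 x 18 mm fixed to the bench, with a green C-shaped steel clamp frame (top 125 mm above the bench) at its +y end. Origin on the bench under the screw axis; the board runs from 245 mm on its -y side to 115 mm on its +y side.
- pad: Round rubber-faced pressure pad, diameter 36 mm, under the spindle; origin at the centre of its lower face, z up.
- slab: Dark slate plaque 140 x 240 x 20 mm, 1.8 kg, loose, lying on the board (its top 38 mm above the bench), one end under the pad. Origin at the centre of its underside, long side along its y. A 24 mm chalk cross lies near its middle, a chalk ring near its end away from the clamp.
- ring_mark (a point): Centre of the small chalk ring (diameter 20 mm, with a dot in the middle) on the plaque's top face, 45 mm from the end away from the clamp and midway across.
- tester: Spring-tip hardness tester, 150 to 220 g: grey square body 30 x 30 x 80 mm (a black cap 4 mm more), a steel nose of diameter 18 mm and 30 mm length below it, and below that the spring tip. Stands upright in the stand, body resting on the stand's top, sides square with the stand. Origin at the centre of the body's underside (where the nose begins), z up along the tester.
- tip (a point): End of the tester's spring tip, a steel pin of diameter 6 mm with a round end; 44 mm below the tester's origin when not pressed.
- plunger (a joint): How far the spring tip is pushed in (m): 0 = out, 0.012 = all the way. The spring takes 0.6 N to start and 0.6 N more per mm: about 4 N half-way in.
- stand: Dark wooden block 70 x 70 x 48 mm, fixed to the bench, with a hole of diameter 22 mm right through its middle that takes the tester's nose. Origin at the centre of its underside.
- tub: White round jar with red lid, diameter 70 mm, 80 mm tall, a bystander; origin at the centre of its underside.
- offcut: Marble offcut 60 x 45 x 30 mm, a bystander; origin at the centre of its underside.
- hammer: Hammer lying on the bench on the far side, roughly along y, a bystander; up to 300 mm long; origin on its underside.
Things that resemble listed ones, but are neither listed nor needed, are in the scene too. There is more than one size of the tester; the job needs the smallest. Several things have the shape of the stand; the one meant has the colours described above.

How it is judged:
By the outcome, as a careful person would: the job done as asked, in the order asked, and still so for the second after the job is handed in, while the arm keeps its last pose, push and grip.
It also fails if it takes over 64 s, if anything falls off the work surface, if the arm or the gripper's body presses on something with over 40 N, if the wrist force passes 120 N, or if a joint passes its speed limit or range.

## Working session

There is one attempt and no reset: what is moved stays moved. The work goes in short steps, Python scripts to look and compute and a tool call to move; the robot and the scene stay as the last step left them, time stands still between calls to the robot, and variables do not carry over. Pictures are saved under pics/ and viewed, and the job is handed in when it is done.

Besides the shell and the picture viewer there is one more tool, called after ">>>" as a command line: name --argument value ..., lists and objects as JSON in quotes. carry_out: Moves the arm, as the interface text tells. Its arguments: {"type":"object","properties":{"commands":{"type":"array"},"force":{"type":"number"}},"required":["commands"]}

```bash
mkdir -p pics
cat > h.py <<'E'
import numpy as np, cv2
from plant import ctrl
from scipy.spatial.transform import Rotation as R
def snap(n):
    im,d=ctrl.read_camera(n); np.save(f'{n}_im.npy',im); np.save(f'{n}_d.npy',d); return im,d
def save(im,name): cv2.imwrite('pics/'+name,cv2.cvtColor(im,cv2.COLOR_RGB2BGR))
def load(n): return np.load(f'{n}_im.npy'),np.load(f'{n}_d.npy')
def cam(n):
    c=ctrl.camera_info(n); return c,R.from_rotvec(np.ravel(c['rvec'])).as_matrix(),np.ravel(c['tvec'])
def px2w(n,u,v,z=None,d=None):
    c,Rm,t=cam(n); ray=np.array([(u-c['cx'])/c['fx'],(v-c['cy'])/c['fy'],1.])
    o=-Rm.T@t; r=Rm.T@ray
    if z is not None: s=(z-o[2])/r[2]
    else: s=d[int(round(v)),int(round(u))]
    return o+s*r
def w2px(n,p):
    c,Rm,t=cam(n); q=Rm@np.array(p)+t; return c['fx']*q[0]/q[2]+c['cx'],c['fy']*q[1]/q[2]+c['cy']
def crop(im,u0,v0,u1,v1,k): return cv2.resize(im[v0:v1,u0:u1],None,fx=k,fy=k,interpolation=cv2.INTER_CUBIC)
E
python3 - <<'E'
from h import *
for n in('scene','top'):
    im,d=snap(n); save(im,n+'0.png'); c,Rm,t=cam(n); print(n,c['fx'],-Rm.T@t)
    print(Rm.round(2))
s=ctrl.get_state();print(s)
E
```

```text
scene 377.190190328882 [1.02396404 0.05779208 0.9784842 ]
[[-0.23  0.97  0.01]
 [ 0.84  0.2  -0.51]
 [-0.5  -0.11 -0.86]]
top 405.4161515972976 [ 0.42201238 -0.05502711  1.17551431]
[[-0.02 -1.   -0.01]
 [-1.    0.02 -0.09]
 [ 0.09  0.01 -1.  ]]
{'time': 0.1, 'qpos': array([ 9.71041200e-01,  2.87112373e-01,  1.57802324e+00, -3.97195081e-05,
        1.27863000e+00, -1.50006135e-01]), 'dq': array([ 0.00058127,  0.00018443, -0.0046979 ,  0.00104273, -0.00068089,
        0.00129974]), 'joint_efforts': array([ 1.39201715e-03, -4.07293797e+01, -2.93699902e+01, -1.56163519e-04,
        3.39690028e-03,  3.81899270e-06]), 'eef_pos': array([0.29311324, 0.60741312, 0.24706592]), 'tcp_rot': array([ 2.22978292e-01,  9.74822805e-01, -1.01798641e-03, -3.80135362e-04]), 'contact_force': array([-0.13536441, -0.59930663, -0.62479   ]), 'wrist_torque': array([ 0.00815286, -0.03682351,  0.00680607]), 'opening': 0.9955475779706489}
```

View pics/scene0.png

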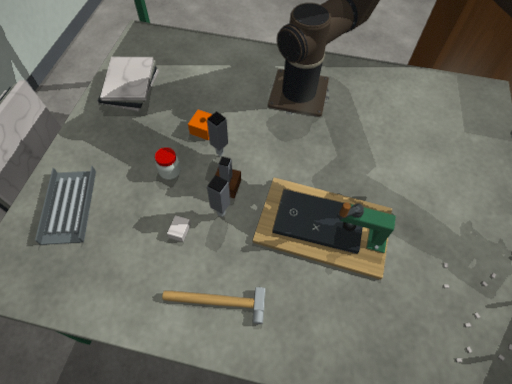

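View pics/top0.png

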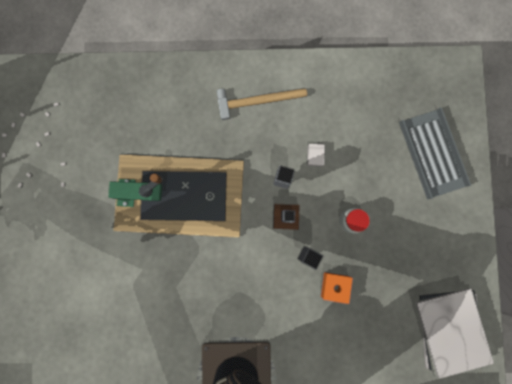

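Run:
```python
from h import *
im,d=load('top')
save(crop(im,100,145,250,245,5),'t_clamp.png'); save(crop(im,260,135,380,310,3),'t_st.png')
im,d=load('scene')
save(crop(im,245,170,405,280,5),'s_clamp.png'); save(crop(im,140,100,260,250,4),'s_st.png')
```

```text
(no output)
```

View pics/t_clamp.png

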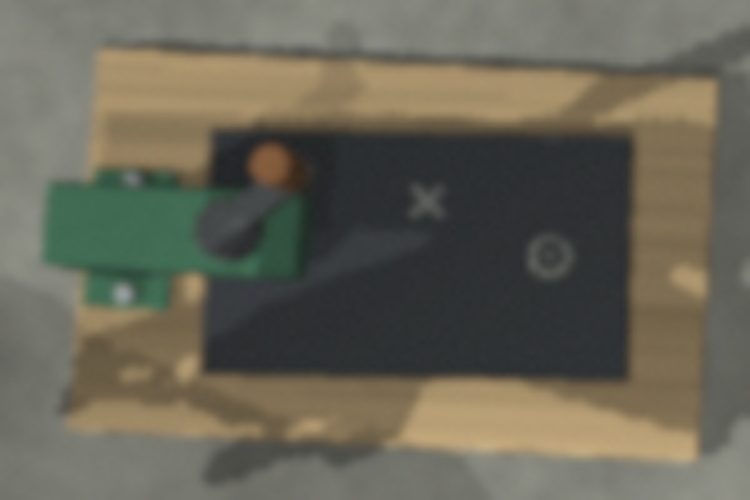

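View pics/t_st.png

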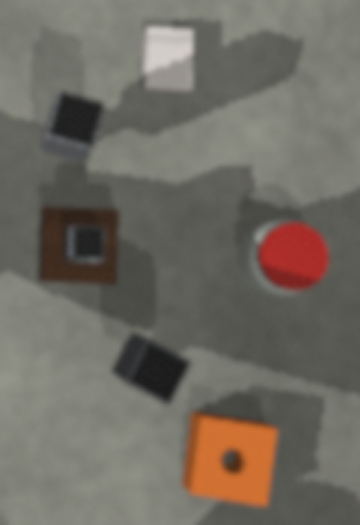

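View pics/s_clamp.png

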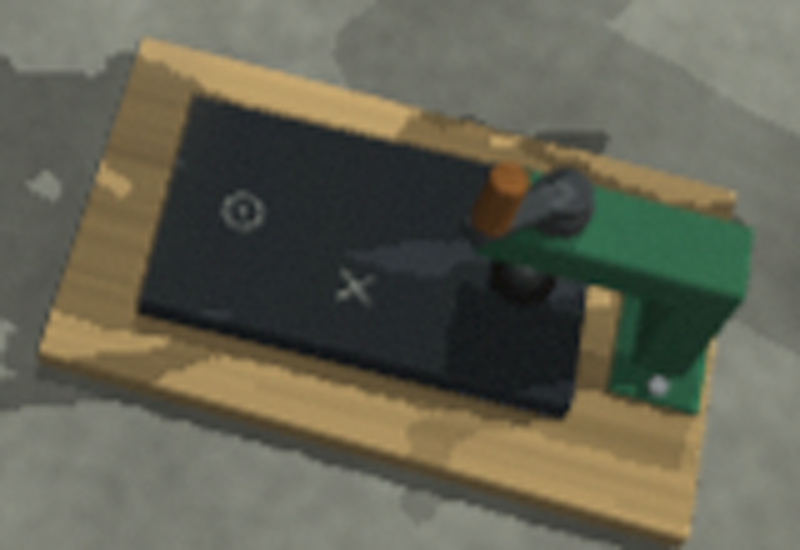

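View pics/s_st.png

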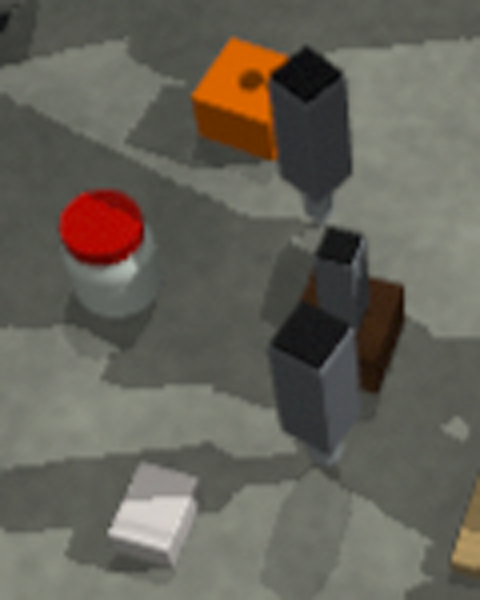

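Run:
```python
from h import *
def tri(a,b):
    # least-squares
    A=[];B=[]
    for n,(u,v) in (('top',a),('scene',b)):
        c,Rm,t=cam(n);x=(u-c['cx'])/c['fx'];y=(v-c['cy'])/c['fy']
        A+=[Rm[0]-x*Rm[2],Rm[1]-y*Rm[2]];B+=[x*t[2]-t[0],y*t[2]-t[1]]
    return np.linalg.lstsq(np.array(A),np.array(B),rcond=None)[0]
for nm,a,b,z in [('knobtop',(154.4,177.6),(346.6,206),.192),('axis',(145.6,190.6),(358,211),.148),('ring',(210,196.4),(293.6,212.2),.038),('cap',(289.3,216.3),(225.2,161.5),.132)]:
    print(nm,tri(a,b).round(4),px2w('top',*a,z=z).round(4),px2w('scene',*b,z=z).round(4))
im,d=load('top')
# slab corners (top crop/5)
print('slab');
for p in [(212,130),(630,134),(628,378),(205,374)]: print(px2w('top',p[0]/5+100,p[1]/5+145,z=.038).round(4))
print('board')
for p in [(97,47),(718,75),(697,460),(68,428)]: print(px2w('top',p[0]/5+100,p[1]/5+145,z=.018).round(4))
print('stand')
for p in [(40,208),(117,208),(117,284),(40,281)]: print(px2w('top',p[0]/3+260,p[1]/3+135,z=.048).round(4))
print('cap')
for p in [(75,227),(103,227),(104,260),(76,260)]: print(px2w('top',p[0]/3+260,p[1]/3+135,z=.132).round(4))
print('big');
for p in [(62,93),(102,105),(94,148),(52,135)]: print(px2w('top',p[0]/3+260,p[1]/3+135,z=.16).round(4))
for p in [(135,335),(188,367),(168,402),(120,372)]: print(px2w('top',p[0]/3+260,p[1]/3+135,z=.16).round(4))
for p in [(285,175),(311,258),(288,216)]: print(px2w('top',*p,d=d))
# height map knob
s,ds=load('scene')
for (u,v) in [(289,216),(285,175)]: print(d[v,u])
```

```text
knobtop [0.5419 0.1879 0.1864] [0.5413 0.1864 0.192 ] [0.5453 0.1871 0.192 ]
axis [0.5152 0.226  0.1291] [0.5136 0.2195 0.148 ] [0.5262 0.2236 0.148 ]
ring [0.5042 0.0681 0.0331] [0.5039 0.0671 0.038 ] [0.5069 0.0684 0.038 ]
cap [ 0.4424 -0.1458  0.1252] [ 0.4425 -0.1462  0.132 ] [ 0.4469 -0.1432  0.132 ]
slab
[0.5794 0.2583 0.038 ]
[0.5729 0.0213 0.038 ]
[0.4353 0.0239 0.038 ]
[0.4415 0.2612 0.038 ]
board
[0.6318 0.331  0.018 ]
[ 0.609  -0.0285  0.018 ]
[ 0.3886 -0.0133  0.018 ]
[0.4125 0.3446 0.018 ]
stand
[ 0.4781 -0.1101  0.048 ]
[ 0.4769 -0.1814  0.048 ]
[ 0.4069 -0.1794  0.048 ]
[ 0.4108 -0.1086  0.048 ]
cap
[ 0.4572 -0.1356  0.132 ]
[ 0.4568 -0.1595  0.132 ]
[ 0.4286 -0.1596  0.132 ]
[ 0.429  -0.1357  0.132 ]
big
[ 0.5691 -0.1252  0.16  ]
[ 0.5583 -0.1586  0.16  ]
[ 0.5221 -0.1509  0.16  ]
[ 0.5337 -0.116   0.16  ]
[ 0.3662 -0.1808  0.16  ]
[ 0.3394 -0.2237  0.16  ]
[ 0.3112 -0.2063  0.16  ]
[ 0.3362 -0.1676  0.16  ]
[ 0.54355016 -0.13397425  0.18019208]
[ 0.33975906 -0.19225559  0.17870831]
[ 0.44334065 -0.14287317  0.13265095]
1.0396979
1.001753
```

Run:
```python
from h import *
im,d=load('top')
save(cv2.resize(im[200:232,268:304],None,fx=18,fy=18,interpolation=cv2.INTER_CUBIC),'t_cap.png')
save(cv2.resize(im[165:210,130:175],None,fx=13,fy=13,interpolation=cv2.INTER_CUBIC),'t_knob.png')
```

```text
(no output)
```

View pics/t_cap.png

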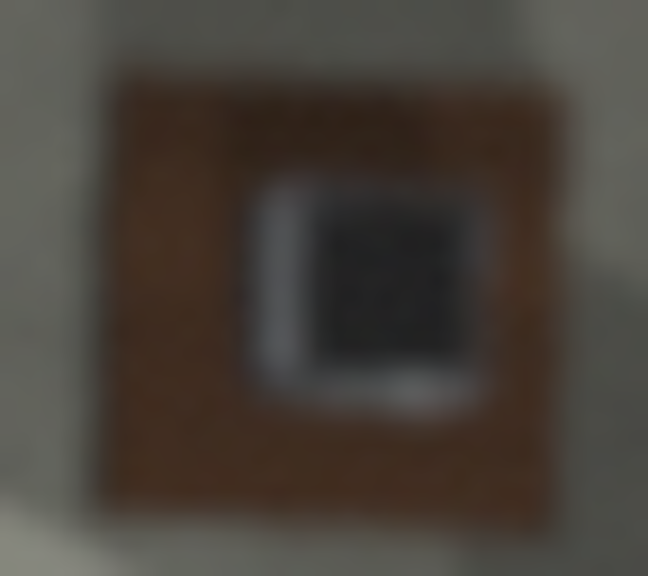

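View pics/t_knob.png

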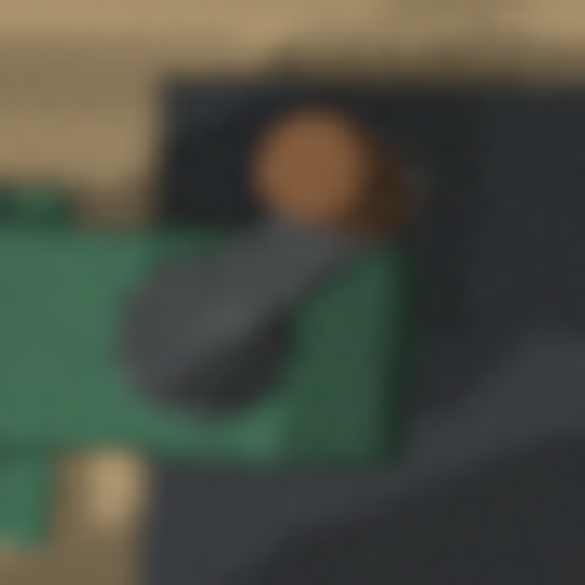

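Run:
```python
from h import *
im,d=load('scene')
u0,v0,k=325,195,12
c=crop(im,u0,v0,u0+66,v0+50,k)
for j,z in enumerate((.038,.048,.058)):
    pts=[]
    for a in np.linspace(0,2*np.pi,60):
        u,v=w2px('scene',(.516+.018*np.cos(a),.2235+.018*np.sin(a),z)); pts.append(((u-u0+.5)*k-.5,(v-v0+.5)*k-.5))
    cc=c.copy(); cv2.polylines(c,[np.int32(pts)],True,[(255,0,0),(255,255,0),(0,255,255)][j],1)
save(c,'pad.png')
save(crop(im,u0,v0,u0+66,v0+50,k),'pad_raw.png')
```

```text
(no output)
```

View pics/pad.png

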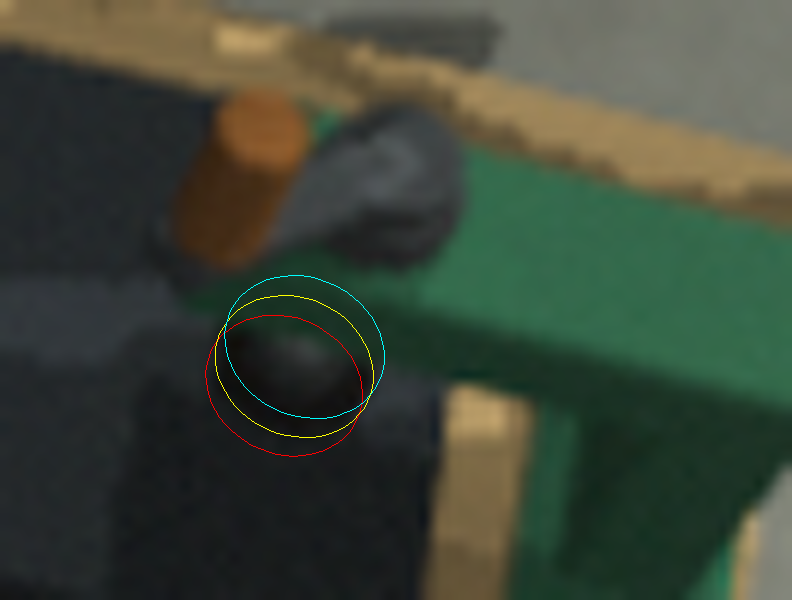

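View pics/pad_raw.png

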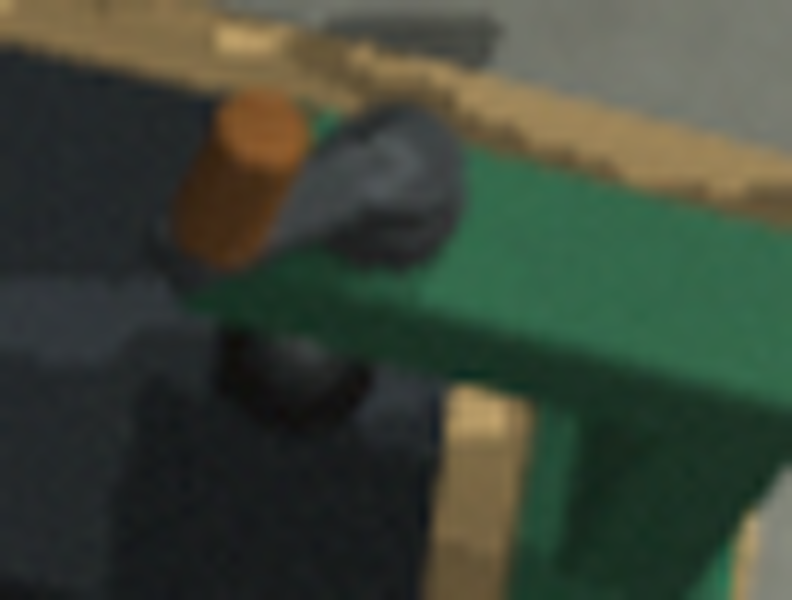

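```bash
cat >> h.py <<'E'
def go(p,yaw=0.0,st=None):
    """print delta to world TCP p, with tool y at azimuth 90deg+yaw, z down"""
    s=st or ctrl.get_state(); R0=R.from_quat(s['tcp_rot'])
    yv=np.array([-np.sin(yaw),np.cos(yaw),0]); zv=np.array([0,0,-1.]); xv=np.cross(yv,zv)
    Rt=R.from_matrix(np.c_[xv,yv,zv])
    dp=R0.inv().apply(np.array(p)-s['eef_pos']); dr=(R0.inv()*Rt).as_rotvec()
    print('t',round(s['time'],2),'pos',s['eef_pos'].round(4),'F',s['contact_force'].round(2),'open',round(s['opening'],3),'| dpos',dp.round(4),'drot',dr.round(4))
    return dp,dr
E
python3 - <<'E'
from h import *
go((.543,.187,.25),-.03)
E
```

```text
t 0.1 pos [0.2931 0.6074 0.2471] F [-0.14 -0.6  -0.62] open 0.996 | dpos [-0.4078 -0.27   -0.0025] drot [-0.0021 -0.0007 -0.4197]
```

>>> carry_out --commands '[{"delta_pos": [-0.03,-0.02,0],"delta_rot": [-0.002,-0.001,-0.1],"claw": 100},{"delta_pos": [-0.06,-0.04,0],"delta_rot": [-0.002,-0.001,-0.2],"claw": 100},{"delta_pos": [-0.09,-0.06,0],"delta_rot": [-0.002,-0.001,-0.3],"claw": 100},{"delta_pos": [-0.12,-0.08,0],"delta_rot": [-0.002,-0.001,-0.42],"claw": 100},{"delta_pos": [-0.15,-0.1,0],"delta_rot": [-0.002,-0.001,-0.42],"claw": 100},{"delta_pos": [-0.18,-0.12,0],"delta_rot": [-0.002,-0.001,-0.42],"claw": 100},{"delta_pos": [-0.21,-0.14,0],"delta_rot": [-0.002,-0.001,-0.42],"claw": 100},{"delta_pos": [-0.24,-0.16,0],"delta_rot": [-0.002,-0.001,-0.42],"claw": 100}]'

```text
time: 0.77
eef_pos: [0.4399, 0.3572, 0.2468]
tcp_rot: [0.015, 1.0, -0.0, -0.0]
contact_force: [0.4, -0.8, -0.4]
opening: 1.001
```

Run:
```python
from h import *
go((.543,.187,.25),-.03)
```

```text
t 0.77 pos [0.4399 0.3572 0.2468] F [ 0.37 -0.83 -0.36] open 1.001 | dpos [-0.108  -0.1671 -0.0031] drot [-0.0005 -0.0005  0.0005]
```

>>> carry_out --commands '[{"delta_pos": [-0.02,-0.03,0],"delta_rot": [0,0,0],"claw": 60},{"delta_pos": [-0.04,-0.06,0],"delta_rot": [0,0,0],"claw": 60},{"delta_pos": [-0.06,-0.09,0],"delta_rot": [0,0,0],"claw": 60},{"delta_pos": [-0.08,-0.12,0],"delta_rot": [0,0,0],"claw": 60},{"delta_pos": [-0.1,-0.15,0],"delta_rot": [0,0,0],"claw": 60},{"delta_pos": [-0.108,-0.167,0],"delta_rot": [0,0,0],"claw": 60},{"delta_pos": [-0.108,-0.167,0],"delta_rot": [0,0,0],"claw": 60}]'

```text
time: 1.35
eef_pos: [0.5443, 0.1837, 0.2462]
tcp_rot: [0.017, 1.0, -0.001, -0.0]
contact_force: [-0.5, 0.4, -1.4]
opening: 0.597
```

Run:
```python
from h import *
im,d=snap('scene'); save(crop(im,290,120,420,240,5),'s1.png')
go((.543,.187,.174),-.03)
```

```text
t 1.4 pos [0.5434 0.1854 0.2462] F [-1.07 -0.52 -0.47] open 0.6 | dpos [0.0003 0.0016 0.0722] drot [-0.0006 -0.0017 -0.0032]
```

View pics/s1.png

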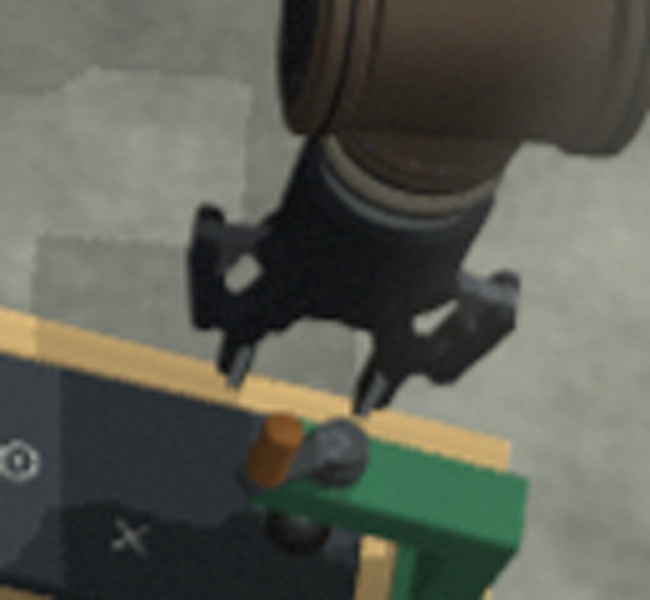

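>>> carry_out --commands '[{"delta_pos": [0,0.002,0.025],"delta_rot": [0,0,0],"claw": 60},{"delta_pos": [0,0.002,0.05],"delta_rot": [0,0,0],"claw": 60},{"delta_pos": [0,0.002,0.072],"delta_rot": [0,0,0],"claw": 60},{"delta_pos": [0,0.002,0.072],"delta_rot": [0,0,0],"claw": 60}]'

```text
time: 1.73
eef_pos: [0.5391, 0.188, 0.1684]
tcp_rot: [0.016, 1.0, -0.001, -0.006]
contact_force: [-1.1, 0.1, 0.5]
opening: 0.601
```

Run:
```python
from h import *
im,d=snap('scene'); save(crop(im,310,150,400,230,8),'s2.png')
go((.543,.187,.174),-.03)
```

```text
t 1.78 pos [0.5406 0.1882 0.171 ] F [-0.53  0.47  0.97] open 0.602 | dpos [-0.0024 -0.0011 -0.003 ] drot [-0.0015 -0.0088 -0.0018]
```

View pics/s2.png

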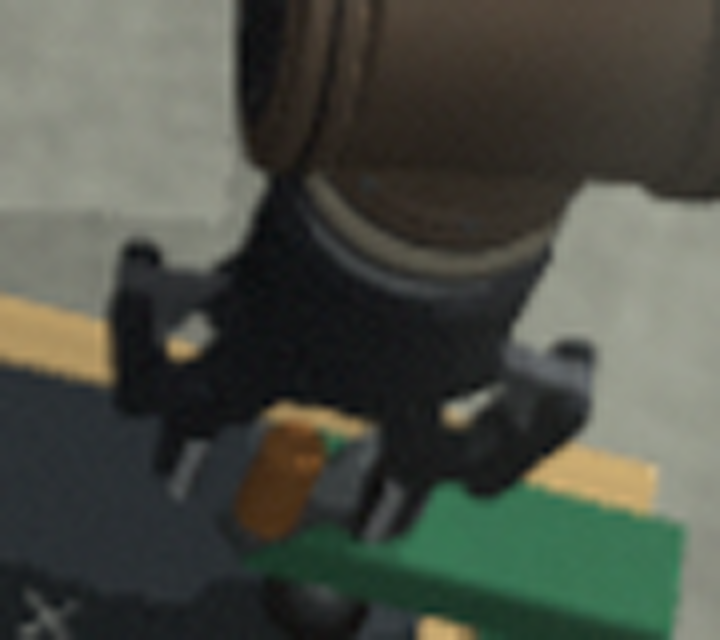

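>>> carry_out --commands '[{"delta_pos": [-0.002,-0.001,-0.003],"delta_rot": [0,-0.008,0],"claw": 40},{"delta_pos": [-0.002,-0.001,-0.003],"delta_rot": [0,-0.008,0],"claw": 30},{"delta_pos": [-0.002,-0.001,-0.003],"delta_rot": [0,-0.008,0],"claw": 20},{"delta_pos": [-0.002,-0.001,-0.003],"delta_rot": [0,-0.008,0],"claw": 10},{"delta_pos": [-0.002,-0.001,-0.003],"delta_rot": [0,-0.008,0],"claw": 10},{"delta_pos": [-0.002,-0.001,-0.003],"delta_rot": [0,-0.008,0],"claw": 10}]' --force 25

```text
time: 2.28
eef_pos: [0.5437, 0.1873, 0.1762]
tcp_rot: [0.016, 1.0, -0.0, 0.001]
contact_force: [-0.3, -1.4, 6.7]
opening: 0.229
```

Run:
```python
from h import *
im,d=snap('scene'); save(crop(im,310,150,400,230,8),'s3.png')
go((.543,.187,.174),-.03)
```

```text
t 2.33 pos [0.5437 0.1873 0.1762] F [-0.71  0.03  6.94] open 0.223 | dpos [ 0.0007 -0.0003  0.0022] drot [-0.0007  0.0023 -0.0019]
```

View pics/s3.png

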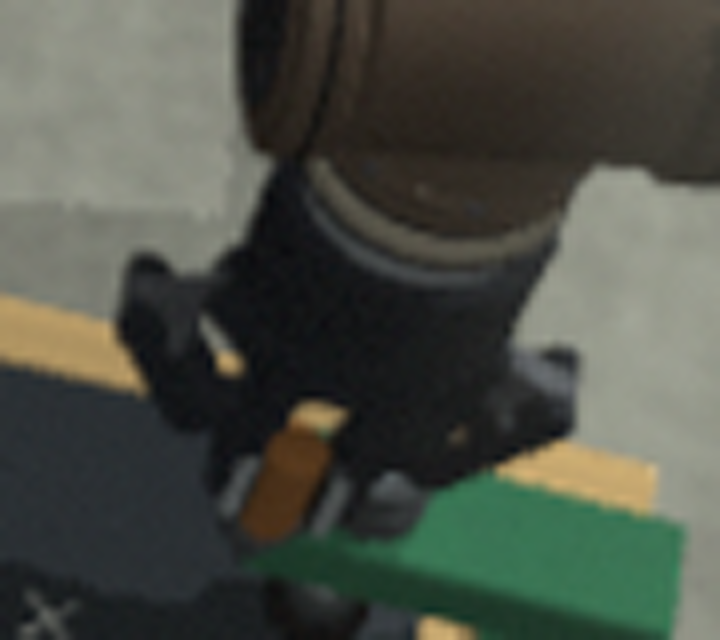

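```bash
cat >> h.py <<'E'
def arc(c,step,n=8,z=.175,yaw=-.03,r=.045,ang0=None):
    s=ctrl.get_state(); R0=R.from_quat(s['tcp_rot']); p=s['eef_pos']
    a=np.arctan2(p[1]-c[1],p[0]-c[0]); 
    print('t',round(s['time'],2),'pos',p.round(4),'az deg',round(np.degrees(a),1),'r',round(np.hypot(p[1]-c[1],p[0]-c[0]),4),'F',s['contact_force'].round(1),'open',round(s['opening'],3))
    u=np.array([np.cos(a),np.sin(a)]);F=s['contact_force'][:2]
    print('Frad',round(F@u,1),'Ftan(cw)',round(F@np.array([u[1],-u[0]]),1))
    yv=np.array([-np.sin(yaw),np.cos(yaw),0]); zv=np.array([0,0,-1.]); xv=np.cross(yv,zv)
    print('drot',(R0.inv()*R.from_matrix(np.c_[xv,yv,zv])).as_rotvec().round(3))
    if ang0 is not None: a=np.radians(ang0)
    for k in range(1,n+1):
        b=a-step*k; q=np.array([c[0]+r*np.cos(b),c[1]+r*np.sin(b),z])
        print((R0.inv().apply(q-p)).round(3).tolist())
E
python3 - <<'E'
from h import *
arc((.5174,.2238),.2)
E
```

```text
t 2.33 pos [0.5437 0.1873 0.1762] az deg -54.2 r 0.0449 F [-0.7  0.   6.9] open 0.223
Frad -0.4 Ftan(cw) 0.6
drot [-0.001  0.002 -0.002]
[0.008, -0.005, 0.001]
[0.016, -0.008, 0.001]
[0.025, -0.009, 0.001]
[0.034, -0.009, 0.001]
[0.043, -0.007, 0.001]
[0.051, -0.003, 0.001]
[0.058, 0.003, 0.001]
[0.064, 0.009, 0.001]
```

>>> carry_out --commands '[{"delta_pos": [0.008,-0.005,0.001],"delta_rot": [0,0,0],"claw": 10},{"delta_pos": [0.016,-0.008,0.001],"delta_rot": [0,0,0],"claw": 10},{"delta_pos": [0.025,-0.009,0.001],"delta_rot": [0,0,0],"claw": 10},{"delta_pos": [0.034,-0.009,0.001],"delta_rot": [0,0,0],"claw": 10},{"delta_pos": [0.043,-0.007,0.001],"delta_rot": [0,0,0],"claw": 10}]'

```text
time: 2.75
eef_pos: [0.5009, 0.1806, 0.1763]
tcp_rot: [0.016, 1.0, -0.001, 0.003]
contact_force: [4.7, -0.9, 3.6]
opening: 0.227
```

Run:
```python
from h import *
arc((.5174,.2238),.2)
```

```text
t 2.75 pos [0.5009 0.1806 0.1763] az deg -110.9 r 0.0463 F [ 4.7 -0.9  3.6] open 0.227
Frad -0.9 Ftan(cw) -4.7
drot [-0.002  0.006 -0.002]
[0.008, 0.005, 0.001]
[0.015, 0.01, 0.001]
[0.021, 0.017, 0.001]
[0.026, 0.025, 0.001]
[0.029, 0.033, 0.001]
[0.03, 0.042, 0.001]
[0.029, 0.051, 0.001]
[0.027, 0.06, 0.001]
```

>>> carry_out --commands '[{"delta_pos": [0.008,0.005,0.001],"delta_rot": [0,0.004,0],"claw": 10},{"delta_pos": [0.015,0.01,0.001],"delta_rot": [0,0.004,0],"claw": 10},{"delta_pos": [0.021,0.017,0.001],"delta_rot": [0,0.004,0],"claw": 10},{"delta_pos": [0.026,0.025,0.001],"delta_rot": [0,0.004,0],"claw": 10},{"delta_pos": [0.029,0.033,0.001],"delta_rot": [0,0.004,0],"claw": 10},{"delta_pos": [0.03,0.042,0.001],"delta_rot": [0,0.004,0],"claw": 10},{"delta_pos": [0.029,0.051,0.001],"delta_rot": [0,0.004,0],"claw": 10},{"delta_pos": [0.027,0.06,0.001],"delta_rot": [0,0.004,0],"claw": 10}]'

```text
time: 3.42
eef_pos: [0.4746, 0.2409, 0.1762]
tcp_rot: [0.016, 1.0, -0.003, 0.0]
contact_force: [1.1, -5.3, 6.5]
opening: 0.226
```

Run:
```python
from h import *
arc((.5174,.2238),.2)
```

```text
t 3.42 pos [0.4746 0.2409 0.1762] az deg 158.3 r 0.046 F [ 1.1 -5.3  6.5] open 0.226
Frad -3.0 Ftan(cw) -4.5
drot [-0.005  0.001 -0.002]
[-0.005, 0.008, 0.001]
[-0.01, 0.015, 0.001]
[-0.017, 0.021, 0.001]
[-0.025, 0.025, 0.001]
[-0.033, 0.028, 0.001]
[-0.042, 0.029, 0.001]
[-0.051, 0.029, 0.001]
[-0.06, 0.026, 0.001]
```

>>> carry_out --commands '[{"delta_pos": [-0.005,0.008,0.001],"delta_rot": [-0.003,0,0],"claw": 10},{"delta_pos": [-0.01,0.015,0.001],"delta_rot": [-0.003,0,0],"claw": 10},{"delta_pos": [-0.017,0.021,0.001],"delta_rot": [-0.003,0,0],"claw": 10},{"delta_pos": [-0.025,0.025,0.001],"delta_rot": [-0.003,0,0],"claw": 10},{"delta_pos": [-0.033,0.028,0.001],"delta_rot": [-0.003,0,0],"claw": 10},{"delta_pos": [-0.042,0.029,0.001],"delta_rot": [-0.003,0,0],"claw": 10},{"delta_pos": [-0.051,0.029,0.001],"delta_rot": [-0.003,0,0],"claw": 10},{"delta_pos": [-0.06,0.026,0.001],"delta_rot": [-0.003,0,0],"claw": 10}]'

```text
time: 4.08
eef_pos: [0.5333, 0.2648, 0.1761]
tcp_rot: [0.015, 1.0, -0.002, -0.003]
contact_force: [-4.9, -1.8, 9.4]
opening: 0.228
```

Run:
```python
from h import *
arc((.5174,.2238),.2)
```

```text
t 4.08 pos [0.5333 0.2648 0.1761] az deg 68.8 r 0.044 F [-4.9 -1.8  9.4] open 0.228
Frad -3.4 Ftan(cw) -3.9
drot [-0.004 -0.005 -0.001]
[-0.008, -0.003, 0.001]
[-0.016, -0.008, 0.001]
[-0.022, -0.015, 0.001]
[-0.026, -0.023, 0.001]
[-0.029, -0.031, 0.001]
[-0.03, -0.04, 0.001]
[-0.03, -0.049, 0.001]
[-0.027, -0.058, 0.001]
```

>>> carry_out --commands '[{"delta_pos": [-0.008,-0.003,0],"delta_rot": [-0.002,-0.003,0],"claw": 10},{"delta_pos": [-0.016,-0.008,0],"delta_rot": [-0.002,-0.003,0],"claw": 10},{"delta_pos": [-0.022,-0.015,0],"delta_rot": [-0.002,-0.003,0],"claw": 10},{"delta_pos": [-0.026,-0.023,0],"delta_rot": [-0.002,-0.003,0],"claw": 10},{"delta_pos": [-0.029,-0.031,0],"delta_rot": [-0.002,-0.003,0],"claw": 10},{"delta_pos": [-0.03,-0.04,0],"delta_rot": [-0.002,-0.003,0],"claw": 10},{"delta_pos": [-0.03,-0.049,0],"delta_rot": [-0.002,-0.003,0],"claw": 10},{"delta_pos": [-0.027,-0.058,0],"delta_rot": [-0.002,-0.003,0],"claw": 10}]'

```text
time: 4.75
eef_pos: [0.5581, 0.2061, 0.1763]
tcp_rot: [0.016, 1.0, -0.0, -0.001]
contact_force: [-0.6, 5.5, 3.3]
opening: 0.222
```

Run:
```python
from h import *
arc((.5174,.2238),.2,z=.176)
im,d=snap('scene'); save(crop(im,325,195,391,245,12),'pad2.png')
```

```text
t 4.75 pos [0.5581 0.2061 0.1763] az deg -23.5 r 0.0443 F [-0.6  5.5  3.3] open 0.222
Frad -2.8 Ftan(cw) -4.8
drot [-0.    -0.003 -0.001]
[0.004, -0.008, 0.0]
[0.009, -0.015, 0.0]
[0.016, -0.021, 0.0]
[0.024, -0.025, 0.0]
[0.033, -0.028, 0.0]
[0.042, -0.029, 0.0]
[0.05, -0.028, 0.0]
[0.059, -0.025, 0.0]
```

View pics/pad2.png

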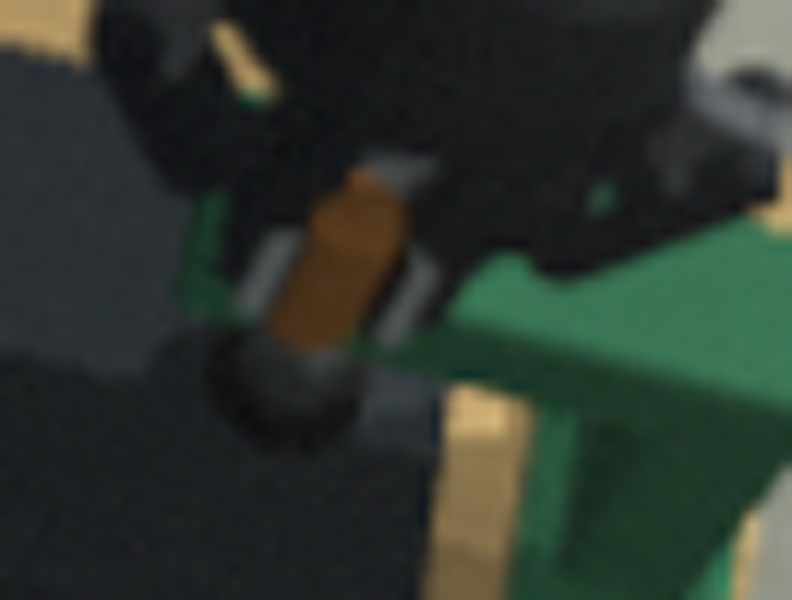

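>>> carry_out --commands '[{"delta_pos": [0.004,-0.008,0],"delta_rot": [0,-0.003,0],"claw": 10},{"delta_pos": [0.009,-0.015,0],"delta_rot": [0,-0.003,0],"claw": 10},{"delta_pos": [0.016,-0.021,0],"delta_rot": [0,-0.003,0],"claw": 10},{"delta_pos": [0.024,-0.025,0],"delta_rot": [0,-0.003,0],"claw": 10},{"delta_pos": [0.033,-0.028,0],"delta_rot": [0,-0.003,0],"claw": 10},{"delta_pos": [0.042,-0.029,0],"delta_rot": [0,-0.003,0],"claw": 10},{"delta_pos": [0.05,-0.028,0],"delta_rot": [0,-0.003,0],"claw": 10},{"delta_pos": [0.059,-0.025,0],"delta_rot": [0,-0.003,0],"claw": 10}]'

```text
time: 5.47
eef_pos: [0.4991, 0.1811, 0.1764]
tcp_rot: [0.016, 1.0, -0.001, 0.003]
contact_force: [5.7, 2.3, -2.1]
opening: 0.225
```

Run:
```python
from h import *
arc((.5174,.2238),.2,z=.176)
im,d=snap('scene'); save(crop(im,325,195,391,245,12),'pad3.png')
```

```text
t 5.47 pos [0.4991 0.1811 0.1764] az deg -113.2 r 0.0464 F [ 5.7  2.3 -2.1] open 0.225
Frad -4.3 Ftan(cw) -4.4
drot [-0.002  0.006 -0.002]
[0.007, 0.005, 0.0]
[0.015, 0.011, 0.0]
[0.02, 0.018, 0.0]
[0.025, 0.026, 0.0]
[0.027, 0.034, 0.0]
[0.028, 0.043, 0.0]
[0.027, 0.052, 0.0]
[0.024, 0.061, 0.0]
```

View pics/pad3.png

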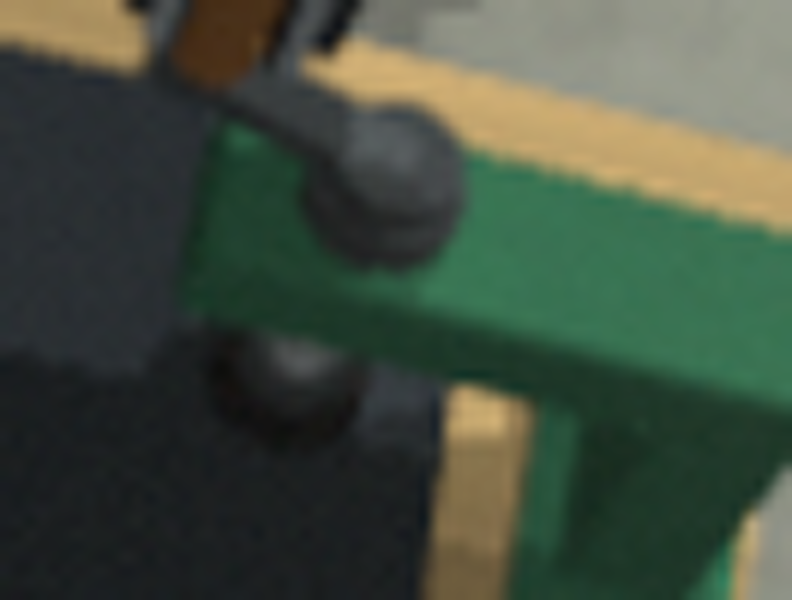

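Run:
```python
import cv2,numpy as np
ims=[cv2.imread(f'pics/{n}.png',0).astype(float) for n in('pad_raw','pad2','pad3')]
for n,a in zip('012',ims):
    print(n,'col270-300',a[350:500:10,265:305].mean(1).round(0).astype(int))
    print(n,'row385-400 L',a[385:400,190:300:10].mean(0).round(0).astype(int))
```

```text
0 col270-300 [45 38 32 28 22 20 17 17 20 25 27 28 26 26 26]
0 row385-400 L [33 34 28 20 17 16 15 16 18 22 23]
1 col270-300 [45 41 38 36 35 33 28 22 18 20 24 29 31 31 30]
1 row385-400 L [29 28 23 17 17 19 22 28 32 35 34]
2 col270-300 [69 70 60 45 34 32 27 20 17 20 23 28 30 30 30]
2 row385-400 L [29 28 22 19 18 19 24 29 32 33 35]
```

Run:
```python
from h import *
arc((.5174,.2238),.1,n=6,z=.176)
```

```text
t 5.52 pos [0.4976 0.1817 0.1764] az deg -115.2 r 0.0465 F [3.3 3.6 1.6] open 0.227
Frad -4.7 Ftan(cw) -1.5
drot [-0.001  0.004 -0.002]
[0.003, 0.003, 0.0]
[0.007, 0.006, 0.0]
[0.011, 0.008, 0.0]
[0.014, 0.012, 0.0]
[0.017, 0.015, 0.0]
[0.02, 0.019, 0.0]
```

>>> carry_out --commands '[{"delta_pos": [0.003,0.003,0],"delta_rot": [0,0.002,0],"claw": 10},{"delta_pos": [0.007,0.006,0],"delta_rot": [0,0.002,0],"claw": 10},{"delta_pos": [0.011,0.008,0],"delta_rot": [0,0.002,0],"claw": 10},{"delta_pos": [0.014,0.012,0],"delta_rot": [0,0.002,0],"claw": 10},{"delta_pos": [0.017,0.015,0],"delta_rot": [0,0.002,0],"claw": 10}]'

```text
time: 5.93
eef_pos: [0.4808, 0.1952, 0.1763]
tcp_rot: [0.015, 1.0, -0.003, 0.0]
contact_force: [0.1, -5.8, 5.3]
opening: 0.231
```

Run:
```python
from h import *
arc((.5174,.2238),.1,n=6,z=.176)
```

```text
t 5.93 pos [0.4808 0.1952 0.1763] az deg -142.0 r 0.0464 F [ 0.1 -5.8  5.3] open 0.231
Frad 3.5 Ftan(cw) -4.7
drot [-0.007  0.    -0.001]
[0.002, 0.005, 0.0]
[0.004, 0.008, 0.0]
[0.006, 0.012, 0.0]
[0.007, 0.017, 0.0]
[0.008, 0.021, 0.0]
[0.009, 0.025, 0.0]
```

>>> carry_out --commands '[{"delta_pos": [0.002,0.005,0],"delta_rot": [-0.005,0,0],"claw": 10},{"delta_pos": [0.004,0.008,0],"delta_rot": [-0.005,0,0],"claw": 10},{"delta_pos": [0.006,0.012,0],"delta_rot": [-0.005,0,0],"claw": 10},{"delta_pos": [0.007,0.017,0],"delta_rot": [-0.005,0,0],"claw": 10}]'

```text
time: 6.27
eef_pos: [0.4731, 0.2104, 0.1762]
tcp_rot: [0.015, 1.0, -0.004, -0.002]
contact_force: [-5.1, -7.1, 8.9]
opening: 0.22
```

Run:
```python
from h import *
arc((.5174,.2238),.1,n=6,z=.176)
```

```text
t 6.27 pos [0.4731 0.2104 0.1762] az deg -163.1 r 0.0463 F [-5.1 -7.1  8.9] open 0.22
Frad 6.9 Ftan(cw) -5.3
drot [-0.008 -0.004 -0.   ]
[0.0, 0.005, 0.0]
[0.001, 0.009, 0.0]
[0.001, 0.014, 0.0]
[0.001, 0.018, 0.0]
[0.0, 0.023, 0.0]
[-0.001, 0.027, 0.0]
```

Run:
```python
from h import *
arc((.5163,.2233),.1,n=6,z=.176)
```

```text
t 6.27 pos [0.4731 0.2104 0.1762] az deg -163.3 r 0.0451 F [-5.1 -7.1  8.9] open 0.22
Frad 6.9 Ftan(cw) -5.3
drot [-0.008 -0.004 -0.   ]
[0.001, 0.004, 0.0]
[0.002, 0.009, 0.0]
[0.002, 0.013, 0.0]
[0.002, 0.018, 0.0]
[0.002, 0.022, 0.0]
[0.0, 0.027, 0.0]
```

>>> carry_out --commands '[{"delta_pos": [0.001,0.004,0],"delta_rot": [-0.006,-0.003,0],"claw": 10},{"delta_pos": [0.002,0.009,0],"delta_rot": [-0.006,-0.003,0],"claw": 10},{"delta_pos": [0.002,0.013,0],"delta_rot": [-0.006,-0.003,0],"claw": 10},{"delta_pos": [0.002,0.018,0],"delta_rot": [-0.006,-0.003,0],"claw": 10}]'

```text
time: 6.6
eef_pos: [0.4713, 0.2272, 0.1762]
tcp_rot: [0.015, 1.0, -0.003, -0.002]
contact_force: [-0.4, -5.5, 5.7]
opening: 0.227
```

Run:
```python
from h import *
arc((.5163,.2233),.1,n=6,z=.176)
```

```text
t 6.6 pos [0.4713 0.2272 0.1762] az deg 175.1 r 0.0452 F [-0.4 -5.5  5.7] open 0.227
Frad -0.0 Ftan(cw) -5.5
drot [-0.006 -0.003 -0.   ]
[-0.001, 0.004, 0.0]
[-0.002, 0.009, 0.0]
[-0.003, 0.013, 0.0]
[-0.005, 0.017, 0.0]
[-0.007, 0.021, 0.0]
[-0.009, 0.025, 0.0]
```

>>> carry_out --commands '[{"delta_pos": [-0.001,0.004,0],"delta_rot": [-0.004,-0.002,0],"claw": 10},{"delta_pos": [-0.002,0.009,0],"delta_rot": [-0.004,-0.002,0],"claw": 10},{"delta_pos": [-0.003,0.013,0],"delta_rot": [-0.004,-0.002,0],"claw": 10},{"delta_pos": [-0.005,0.017,0],"delta_rot": [-0.004,-0.002,0],"claw": 10}]'

```text
time: 6.93
eef_pos: [0.4759, 0.2431, 0.1762]
tcp_rot: [0.015, 1.0, -0.002, -0.002]
contact_force: [-2.3, -3.9, 8.1]
opening: 0.227
```

Run:
```python
from h import *
arc((.5163,.2233),.1,n=6,z=.176)
```

```text
t 6.93 pos [0.4759 0.2431 0.1762] az deg 153.9 r 0.045 F [-2.3 -3.9  8.1] open 0.227
Frad 0.3 Ftan(cw) -4.5
drot [-0.005 -0.005  0.   ]
[-0.002, 0.004, 0.0]
[-0.005, 0.008, 0.0]
[-0.007, 0.011, 0.0]
[-0.011, 0.014, 0.0]
[-0.014, 0.017, 0.0]
[-0.018, 0.02, 0.0]
```

>>> carry_out --commands '[{"delta_pos": [-0.002,0.004,0],"delta_rot": [-0.004,-0.004,0],"claw": 10},{"delta_pos": [-0.005,0.008,0],"delta_rot": [-0.004,-0.004,0],"claw": 10},{"delta_pos": [-0.007,0.011,0],"delta_rot": [-0.004,-0.004,0],"claw": 10},{"delta_pos": [-0.011,0.014,0],"delta_rot": [-0.004,-0.004,0],"claw": 10}]'

```text
time: 7.27
eef_pos: [0.4859, 0.2562, 0.1762]
tcp_rot: [0.015, 1.0, -0.002, -0.003]
contact_force: [-4.9, -1.2, 8.1]
opening: 0.226
```

Run:
```python
from h import *
arc((.5163,.2233),.1,n=6,z=.176)
```

```text
t 7.27 pos [0.4859 0.2562 0.1762] az deg 132.7 r 0.0448 F [-4.9 -1.2  8.1] open 0.226
Frad 2.4 Ftan(cw) -4.4
drot [-0.004 -0.006  0.001]
[-0.003, 0.003, 0.0]
[-0.007, 0.006, 0.0]
[-0.011, 0.008, 0.0]
[-0.015, 0.01, 0.0]
[-0.019, 0.011, 0.0]
[-0.024, 0.012, 0.0]
```

>>> carry_out --commands '[{"delta_pos": [-0.003,0.003,0],"delta_rot": [-0.003,-0.005,0],"claw": 10},{"delta_pos": [-0.007,0.006,0],"delta_rot": [-0.003,-0.005,0],"claw": 10},{"delta_pos": [-0.011,0.008,0],"delta_rot": [-0.003,-0.005,0],"claw": 10},{"delta_pos": [-0.015,0.01,0],"delta_rot": [-0.003,-0.005,0],"claw": 10}]'

```text
time: 7.6
eef_pos: [0.4999, 0.2651, 0.1762]
tcp_rot: [0.014, 1.0, -0.002, -0.003]
contact_force: [-4.7, -3.6, 7.0]
opening: 0.225
```

Run:
```python
from h import *
arc((.5163,.2233),.1,n=6,z=.176)
```

```text
t 7.6 pos [0.4999 0.2651 0.1762] az deg 111.4 r 0.0449 F [-4.7 -3.6  7. ] open 0.225
Frad -1.7 Ftan(cw) -5.7
drot [-0.004 -0.005  0.001]
[-0.004, 0.002, 0.0]
[-0.009, 0.003, 0.0]
[-0.013, 0.003, 0.0]
[-0.017, 0.004, 0.0]
[-0.022, 0.004, 0.0]
[-0.026, 0.003, -0.0]
```

>>> carry_out --commands '[{"delta_pos": [-0.004,0.002,0],"delta_rot": [-0.003,-0.004,0],"claw": 10},{"delta_pos": [-0.009,0.003,0],"delta_rot": [-0.003,-0.004,0],"claw": 10}]'

```text
time: 7.77
eef_pos: [0.5052, 0.2667, 0.1759]
tcp_rot: [0.014, 1.0, -0.003, -0.007]
contact_force: [-20.2, -6.1, 18.2]
opening: 0.227
```

Run:
```python
from h import *
arc((.5163,.2233),.1,n=6,z=.176)
```

```text
t 7.77 pos [0.5052 0.2667 0.1759] az deg 104.3 r 0.0448 F [-20.2  -6.1  18.2] open 0.227
Frad -0.9 Ftan(cw) -21.1
drot [-0.006 -0.015  0.002]
[-0.004, 0.001, -0.0]
[-0.009, 0.002, -0.0]
[-0.013, 0.002, -0.0]
[-0.018, 0.002, -0.0]
[-0.022, 0.001, -0.0]
[-0.027, -0.0, -0.001]
```

Run:
```python
from h import *
arc((.5163,.2233),-.18,n=7,z=.176,ang0=105)
```

```text
t 7.77 pos [0.5052 0.2667 0.1759] az deg 104.3 r 0.0448 F [-20.2  -6.1  18.2] open 0.227
Frad -0.9 Ftan(cw) -21.1
drot [-0.006 -0.015  0.002]
[0.008, -0.003, -0.0]
[0.015, -0.007, 0.0]
[0.021, -0.013, 0.0]
[0.026, -0.019, 0.0]
[0.029, -0.026, 0.0]
[0.032, -0.034, 0.001]
[0.033, -0.042, 0.001]
```

>>> carry_out --commands '[{"delta_pos": [0.008,-0.003,0],"delta_rot": [-0.003,-0.01,0],"claw": 10},{"delta_pos": [0.015,-0.007,0],"delta_rot": [-0.003,-0.01,0],"claw": 10},{"delta_pos": [0.021,-0.013,0],"delta_rot": [-0.003,-0.01,0],"claw": 10},{"delta_pos": [0.026,-0.019,0],"delta_rot": [-0.003,-0.01,0],"claw": 10},{"delta_pos": [0.029,-0.026,0],"delta_rot": [-0.003,-0.01,0],"claw": 10},{"delta_pos": [0.032,-0.034,0],"delta_rot": [-0.003,-0.01,0],"claw": 10},{"delta_pos": [0.033,-0.042,0],"delta_rot": [-0.003,-0.01,0],"claw": 10}]'

```text
time: 8.35
eef_pos: [0.471, 0.2254, 0.1764]
tcp_rot: [0.014, 1.0, -0.001, -0.002]
contact_force: [5.6, 2.7, -0.9]
opening: 0.224
```

Run:
```python
from h import *
arc((.5163,.2233),-.1,n=2,z=.176)
```

```text
t 8.35 pos [0.471  0.2254 0.1764] az deg 177.4 r 0.0454 F [ 5.6  2.7 -0.9] open 0.224
Frad -5.4 Ftan(cw) 2.9
drot [-0.001 -0.003  0.001]
[-0.001, -0.005, 0.0]
[-0.001, -0.009, 0.0]
```

>>> carry_out --commands '[{"delta_pos": [0,0,0],"delta_rot": [0,0,0],"claw": 60},{"delta_pos": [0,0,0],"delta_rot": [0,0,0],"claw": 60},{"delta_pos": [0,0,0],"delta_rot": [0,0,0],"claw": 60},{"delta_pos": [0,0,-0.02],"delta_rot": [0,0,0],"claw": 60},{"delta_pos": [0,0,-0.05],"delta_rot": [0,0,0],"claw": 70},{"delta_pos": [0,0,-0.08],"delta_rot": [0,0,0],"claw": 70}]'

```text
time: 8.85
eef_pos: [0.4696, 0.2252, 0.2552]
tcp_rot: [0.014, 1.0, -0.001, -0.005]
contact_force: [-0.8, -1.0, -0.5]
opening: 0.697
```

Run:
```python
from h import *
go((.443,-.144,.26),-.03)
```

```text
t 8.85 pos [0.4696 0.2252 0.2552] F [-0.81 -0.97 -0.48] open 0.697 | dpos [ 0.0161 -0.3698 -0.0036] drot [-0.0029 -0.0094  0.0016]
```

>>> carry_out --commands '[{"delta_pos": [0.002,-0.04,0],"delta_rot": [-0.003,-0.009,0],"claw": 70},{"delta_pos": [0.004,-0.08,0],"delta_rot": [-0.003,-0.009,0],"claw": 70},{"delta_pos": [0.006,-0.12,0],"delta_rot": [-0.003,-0.009,0],"claw": 70},{"delta_pos": [0.008,-0.16,0],"delta_rot": [-0.003,-0.009,0],"claw": 80},{"delta_pos": [0.01,-0.2,0],"delta_rot": [-0.003,-0.009,0],"claw": 80},{"delta_pos": [0.012,-0.24,0],"delta_rot": [-0.003,-0.009,0],"claw": 80},{"delta_pos": [0.014,-0.28,0],"delta_rot": [-0.003,-0.009,0],"claw": 80}]'

```text
time: 9.43
eef_pos: [0.4464, -0.0555, 0.2557]
tcp_rot: [0.014, 1.0, 0.0, -0.001]
contact_force: [0.6, 0.2, -0.2]
opening: 0.795
```

Run:
```python
from h import *
s,_=snap('scene'); im,d=snap('top')
save(crop(s,245,170,405,280,5),'s_clamp2.png'); save(crop(im,100,145,250,245,5),'t_clamp2.png')
save(crop(im,255,140,345,300,4),'t_st2.png')
go((.444,-.145,.26),-.03)
```

```text
t 9.53 pos [ 0.4467 -0.0586  0.2558] F [ 0.15  1.47 -0.27] open 0.797 | dpos [-0.0004 -0.0864 -0.0042] drot [-0.0009 -0.0026 -0.0057]
```

View pics/t_clamp2.png

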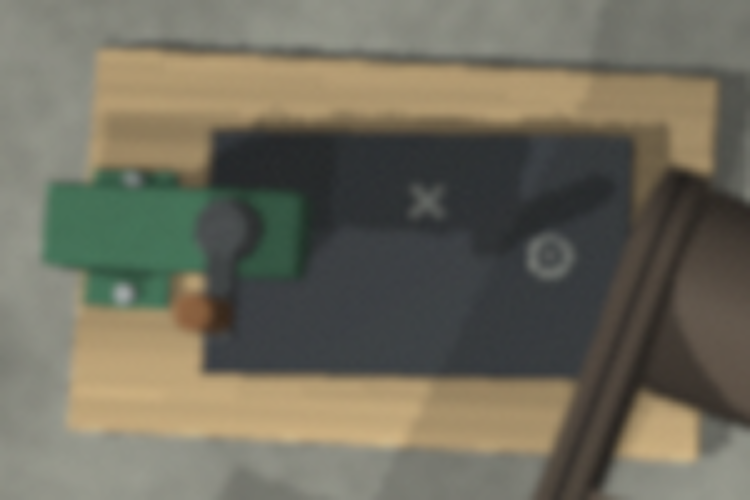

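View pics/s_clamp2.png

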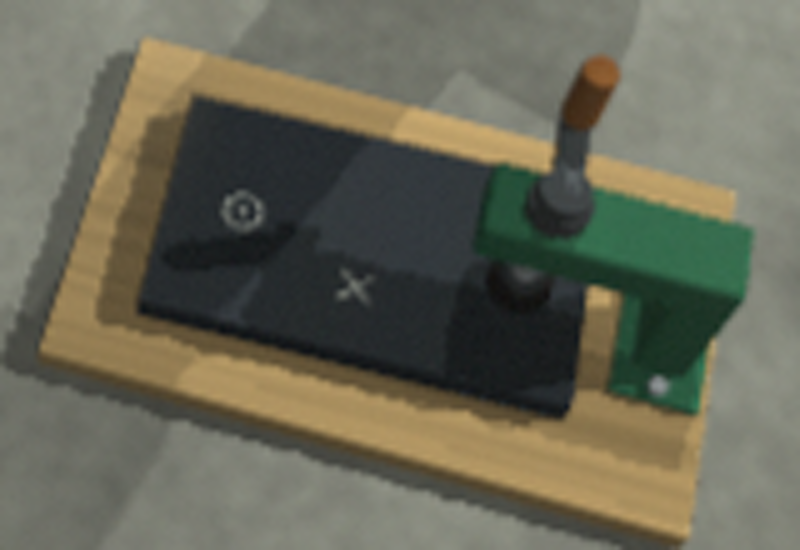

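View pics/t_st2.png

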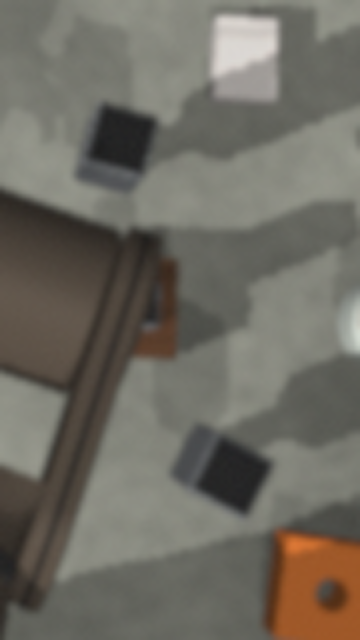

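>>> carry_out --commands '[{"delta_pos": [0.001,-0.03,0],"delta_rot": [0,0,0],"claw": 80},{"delta_pos": [0.001,-0.06,0],"delta_rot": [0,0,0],"claw": 80},{"delta_pos": [0.001,-0.086,0],"delta_rot": [0,0,-0.004],"claw": 80},{"delta_pos": [0.001,-0.086,0],"delta_rot": [0,0,-0.004],"claw": 80},{"delta_pos": [0.001,-0.086,0],"delta_rot": [0,0,-0.004],"claw": 80}]'

```text
time: 9.95
eef_pos: [0.4423, -0.1444, 0.2552]
tcp_rot: [0.017, 1.0, 0.0, -0.002]
contact_force: [-0.3, -0.1, -0.6]
opening: 0.801
```

Run:
```python
from h import *
s,_=snap('scene'); 
save(crop(s,170,60,290,220,4),'s_t1.png')
go((.445,-.145,.175),-.03)
```

```text
t 10.0 pos [ 0.4424 -0.1437  0.2552] F [-0.12  0.16  0.36] open 0.796 | dpos [-0.003  -0.0013  0.0802] drot [ 0.0008 -0.0044 -0.002 ]
```

View pics/s_t1.png

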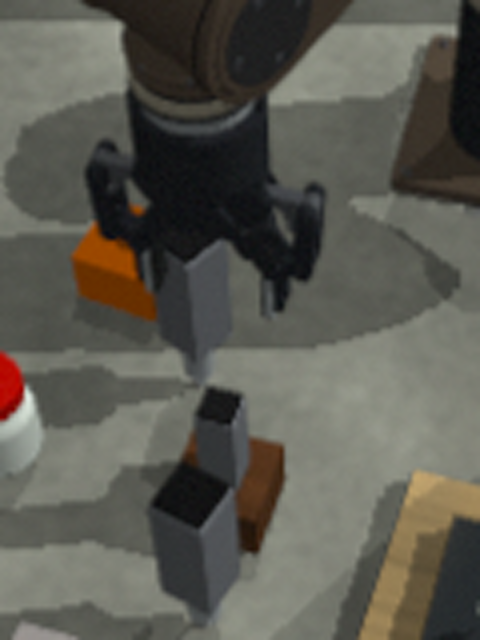

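>>> carry_out --commands '[{"delta_pos": [-0.003,-0.001,0.02],"delta_rot": [0,-0.004,-0.002],"claw": 80},{"delta_pos": [-0.003,-0.001,0.04],"delta_rot": [0,-0.004,-0.002],"claw": 80},{"delta_pos": [-0.003,-0.001,0.06],"delta_rot": [0,-0.004,-0.002],"claw": 80},{"delta_pos": [-0.003,-0.001,0.08],"delta_rot": [0,-0.004,-0.002],"claw": 80},{"delta_pos": [-0.003,-0.001,0.1],"delta_rot": [0,-0.004,-0.002],"claw": 80},{"delta_pos": [-0.003,-0.001,0.12],"delta_rot": [0,-0.004,-0.002],"claw": 80},{"delta_pos": [-0.003,-0.001,0.14],"delta_rot": [0,-0.004,-0.002],"claw": 80},{"delta_pos": [-0.003,-0.001,0.15],"delta_rot": [0,-0.004,-0.002],"claw": 80}]'

```text
time: 10.67
eef_pos: [0.4433, -0.142, 0.1025]
tcp_rot: [0.014, 1.0, 0.002, -0.002]
contact_force: [-0.4, 0.0, -0.3]
opening: 0.799
```

Run:
```python
from h import *
s,_=snap('scene'); 
save(crop(s,180,100,280,220,5),'s_t2.png')
go((.445,-.145,.1),-.03)
```

```text
t 10.72 pos [ 0.4426 -0.1419  0.1015] F [-1.3  -0.65 -1.14] open 0.795 | dpos [-0.0025 -0.003   0.0014] drot [ 0.0045 -0.0067  0.002 ]
```

View pics/s_t2.png

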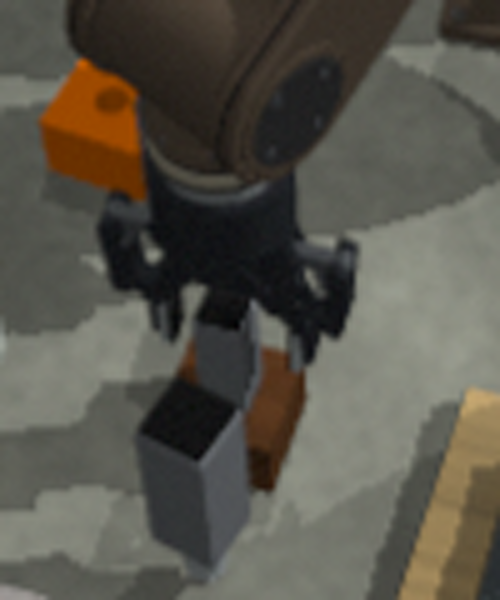

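>>> carry_out --commands '[{"delta_pos": [-0.003,-0.003,0.001],"delta_rot": [0.004,-0.006,0.002],"claw": 80},{"delta_pos": [-0.003,-0.003,0.001],"delta_rot": [0.004,-0.006,0.002],"claw": 80},{"delta_pos": [-0.003,-0.003,0.001],"delta_rot": [0.004,-0.006,0.002],"claw": 80}]'

```text
time: 10.97
eef_pos: [0.4463, -0.145, 0.1015]
tcp_rot: [0.015, 1.0, -0.0, 0.0]
contact_force: [0.7, -0.0, 0.9]
opening: 0.801
```

Run:
```python
from h import *
go((.445,-.145,.1),-.03)
```

```text
t 10.97 pos [ 0.4463 -0.145   0.1015] F [ 0.7  -0.02  0.91] open 0.801 | dpos [ 0.0013 -0.      0.0015] drot [-0.0002  0.0009  0.0006]
```

Upright and centred. Close in steps.

>>> carry_out --commands '[{"delta_pos": [0.001,0,0],"delta_rot": [0,0,0],"claw": 60},{"delta_pos": [0.001,0,0],"delta_rot": [0,0,0],"claw": 50},{"delta_pos": [0.001,0,0],"delta_rot": [0,0,0],"claw": 42},{"delta_pos": [0.001,0,0],"delta_rot": [0,0,0],"claw": 38},{"delta_pos": [0.001,0,0],"delta_rot": [0,0,0],"claw": 34},{"delta_pos": [0.001,0,0],"delta_rot": [0,0,0],"claw": 28},{"delta_pos": [0.001,0,0],"delta_rot": [0,0,0],"claw": 20},{"delta_pos": [0.001,0,0],"delta_rot": [0,0,0],"claw": 20}]' --force 40

```text
time: 11.63
eef_pos: [0.4458, -0.1455, 0.1022]
tcp_rot: [0.015, 1.0, -0.001, 0.001]
contact_force: [-0.4, -1.8, 5.1]
opening: 0.351
```

Run:
```python
from h import *
go((.445,-.145,.1),-.03); print(ctrl.get_state()['wrist_torque'])
```

```text
t 11.63 pos [ 0.4458 -0.1455  0.1022] F [-0.43 -1.82  5.14] open 0.351 | dpos [0.0008 0.0005 0.0022] drot [-0.0013  0.002   0.0007]
[-0.19647782  0.11379607  0.0036319 ]
```

>>> carry_out --commands '[{"delta_pos": [0,0,-0.005],"delta_rot": [0,0,0],"claw": 20},{"delta_pos": [0,0,-0.015],"delta_rot": [0,0,0],"claw": 20},{"delta_pos": [0,0,-0.025],"delta_rot": [0,0,0],"claw": 20},{"delta_pos": [0,0,-0.035],"delta_rot": [0,0,0],"claw": 20},{"delta_pos": [0,0,-0.045],"delta_rot": [0,0,0],"claw": 20},{"delta_pos": [0,0,-0.055],"delta_rot": [0,0,0],"claw": 20},{"delta_pos": [0,0,-0.065],"delta_rot": [0,0,0],"claw": 20},{"delta_pos": [0,0,-0.075],"delta_rot": [0,0,0],"claw": 20}]'

```text
time: 12.3
eef_pos: [0.4456, -0.1453, 0.1784]
tcp_rot: [0.015, 1.0, -0.001, 0.001]
contact_force: [0.4, 0.1, -1.7]
opening: 0.345
```

Run:
```python
from h import *
s,_=snap('scene'); 
save(crop(s,180,80,280,220,4),'s_t3.png')
go((.505,.068,.185),-.03)
print(ctrl.get_state()['wrist_torque'])
```

```text
t 12.35 pos [ 0.4468 -0.1459  0.1806] F [1.07 0.75 0.1 ] open 0.352 | dpos [-0.0519  0.2155 -0.0047] drot [-0.0032  0.0057  0.0008]
[ 0.02672926  0.00498836 -0.06009157]
```

View pics/s_t3.png

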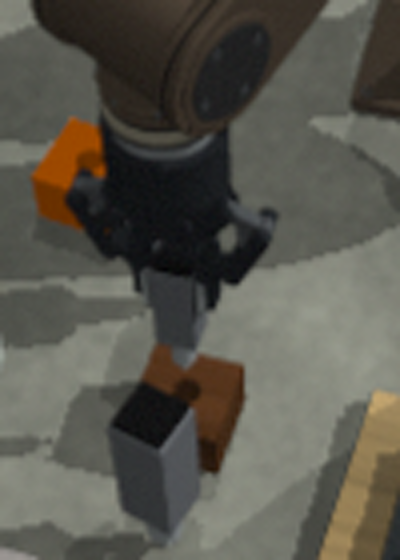

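>>> carry_out --commands '[{"delta_pos": [-0.006,0.027,-0.005],"delta_rot": [-0.003,0.005,0],"claw": 20},{"delta_pos": [-0.013,0.054,-0.005],"delta_rot": [-0.003,0.005,0],"claw": 20},{"delta_pos": [-0.02,0.081,-0.005],"delta_rot": [-0.003,0.005,0],"claw": 20},{"delta_pos": [-0.026,0.108,-0.005],"delta_rot": [-0.003,0.005,0],"claw": 20},{"delta_pos": [-0.033,0.135,-0.005],"delta_rot": [-0.003,0.005,0],"claw": 20},{"delta_pos": [-0.039,0.162,-0.005],"delta_rot": [-0.003,0.005,0],"claw": 20},{"delta_pos": [-0.046,0.189,-0.005],"delta_rot": [-0.003,0.005,0],"claw": 20},{"delta_pos": [-0.052,0.215,-0.005],"delta_rot": [-0.003,0.005,0],"claw": 20}]'

```text
time: 13.02
eef_pos: [0.5052, 0.069, 0.1854]
tcp_rot: [0.015, 1.0, -0.0, 0.0]
contact_force: [0.5, 0.2, -2.1]
opening: 0.345
```

Run:
```python
from h import *
go((.505,.068,.155),-.03)
```

```text
t 13.02 pos [0.5052 0.069  0.1854] F [ 0.48  0.17 -2.12] open 0.345 | dpos [ 0.0002 -0.001   0.0304] drot [-0.      0.0007  0.001 ]
```

>>> carry_out --commands '[{"delta_pos": [0,-0.001,0.01],"delta_rot": [0,0,0],"claw": 20},{"delta_pos": [0,-0.001,0.02],"delta_rot": [0,0,0],"claw": 20},{"delta_pos": [0,-0.001,0.03],"delta_rot": [0,0,0],"claw": 20},{"delta_pos": [0,-0.001,0.038],"delta_rot": [0,0,0],"claw": 20},{"delta_pos": [0,-0.001,0.038],"delta_rot": [0,0,0],"claw": 20},{"delta_pos": [0,-0.001,0.038],"delta_rot": [0,0,0],"claw": 20}]'

```text
time: 13.52
eef_pos: [0.5044, 0.0672, 0.1463]
tcp_rot: [0.015, 1.0, -0.0, -0.001]
contact_force: [0.9, 0.1, -1.4]
opening: 0.345
```

Run:
```python
from h import *
im,d=snap('scene'); save(crop(im,265,165,325,225,10),'r1.png')
go((.505,.068,.15),-.03); p=ctrl.get_state()['eef_pos']
tip=p-[0,0,.0982]; print(tip, 'pred px',w2px('scene',tip), 'below',w2px('scene',(tip[0],tip[1],.038)))
```

```text
t 13.57 pos [0.505  0.0672 0.1471] F [-0.81 -0.14 -1.33] open 0.345 | dpos [ 0.0001  0.0008 -0.0029] drot [-0.0001  0.0001 -0.0004]
[0.50504657 0.06723347 0.04893246] pred px (np.float64(293.7182769646215), np.float64(209.72397109143446)) below (np.float64(293.30633813345946), np.float64(211.56314820854175))
```

View pics/r1.png

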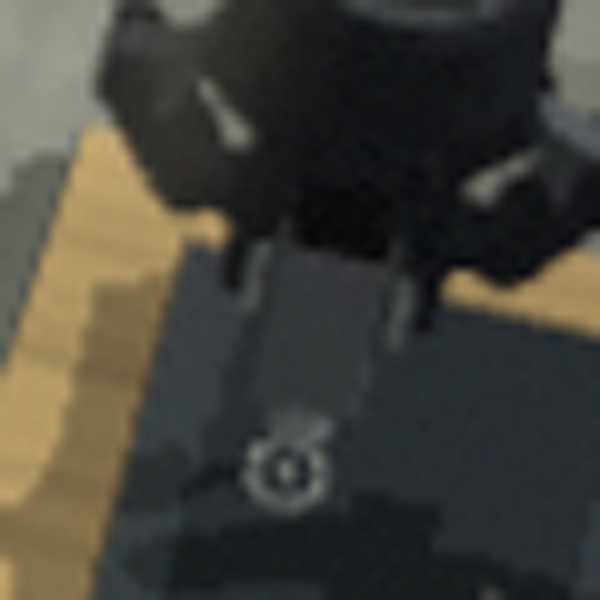

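Run:
```python
from h import *
im,d=load('scene')
p=np.array([.505,.0672,.1471])
k=20;u0,v0=278,190
c=crop(im,u0,v0,u0+32,v0+30,k)
c=np.clip(c.astype(float)*2.2,0,255).astype(np.uint8)
raw=c.copy()
def P(q):
    u,v=w2px('scene',q); return (int((u-u0+.5)*k-.5),int((v-v0+.5)*k-.5))
for dz,col in((-.0982,(255,0,0)),(-.0842,(0,255,0)),(-.0542,(0,0,255))):
    print(P(p+[0,0,dz])); cv2.circle(c,P(p+[0,0,dz]),4,col,1)
for a in np.linspace(0,6.28,40): 
    cv2.circle(c,P(p+[.009*np.cos(a),.009*np.sin(a),-.0842]),1,(0,255,0),1)
for sx,sy in((1,1),(1,-1),(-1,1),(-1,-1)): cv2.circle(c,P(p+[.015*sx,.015*sy,-.0542]),3,(0,0,255),1)
save(raw,'r1raw.png');save(c,'r1o.png')
```

```text
(323, 403)
(334, 355)
(358, 248)
```

View pics/r1raw.png

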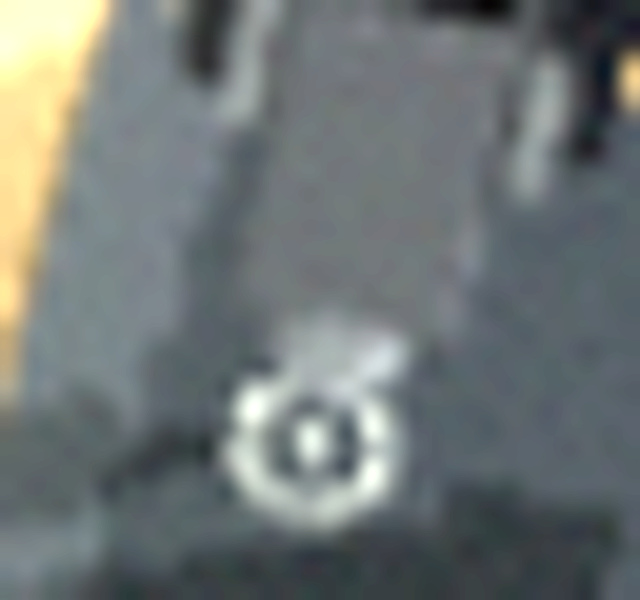

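View pics/r1o.png

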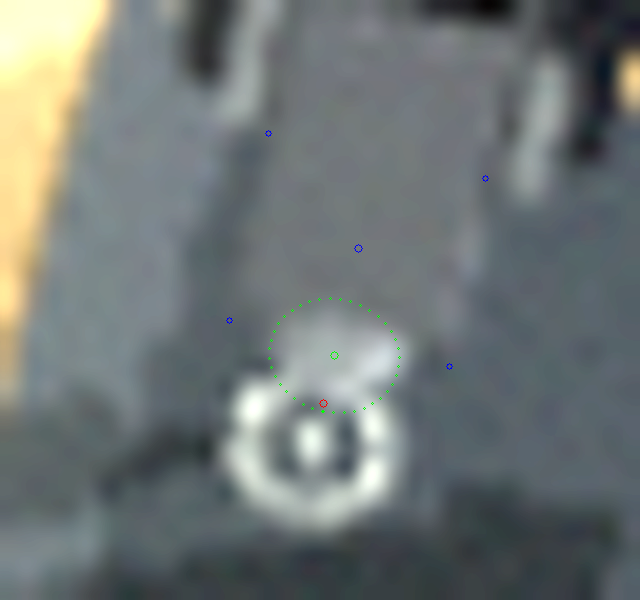

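>>> carry_out --commands '[{"delta_pos": [-0.003,-0.001,0.003],"delta_rot": [0,0,0],"claw": 20},{"delta_pos": [-0.003,-0.001,0.006],"delta_rot": [0,0,0],"claw": 20},{"delta_pos": [-0.003,-0.001,0.007],"delta_rot": [0,0,0],"claw": 20},{"delta_pos": [-0.003,-0.001,0.007],"delta_rot": [0,0,0],"claw": 20}]'

```text
time: 13.9
eef_pos: [0.5079, 0.066, 0.1399]
tcp_rot: [0.015, 1.0, -0.0, -0.0]
contact_force: [0.3, -0.4, -2.0]
opening: 0.348
```

```bash
cat > ov.py <<'E'
from h import *
import sys
im,d=snap('scene')
s=ctrl.get_state();p=s['eef_pos']
go((.508,.0665,.1471),-.03)
k=20;u0,v0=278,190
c=crop(im,u0,v0,u0+32,v0+30,k)
c=np.clip(c.astype(float)*2.2,0,255).astype(np.uint8)
def P(q):
    u,v=w2px('scene',q); return (int((u-u0+.5)*k-.5),int((v-v0+.5)*k-.5))
off=np.array([-.0027,.001,0])
print('tip',P(p+off+[0,0,-.0982]),'nose',P(p+off+[0,0,-.0842]),'floor',P([p[0]+off[0],p[1]+off[1],.038]))
save(c,sys.argv[1])
E
python3 ov.py r2.png
```

```text
t 13.95 pos [0.5079 0.0661 0.14  ] F [-0.02  0.29 -2.03] open 0.346 | dpos [-0.      0.0004 -0.0071] drot [-0.     -0.0002 -0.0005]
tip (317, 428) nose (327, 381) floor (314, 441)
```

View pics/r2.png

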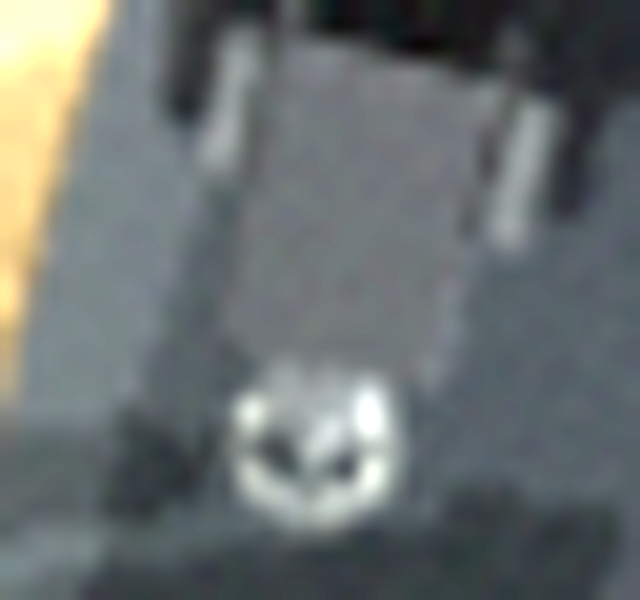

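>>> carry_out --commands '[{"delta_pos": [0,0,0.002],"delta_rot": [0,0,0],"claw": 20},{"delta_pos": [0,0,0.004],"delta_rot": [0,0,0],"claw": 20},{"delta_pos": [0,0,0.006],"delta_rot": [0,0,0],"claw": 20},{"delta_pos": [0,0,0.006],"delta_rot": [0,0,0],"claw": 20}]'

```text
time: 14.28
eef_pos: [0.5081, 0.0661, 0.134]
tcp_rot: [0.015, 1.0, -0.0, 0.0]
contact_force: [-0.6, -0.1, -0.7]
opening: 0.349
```

```bash
python3 ov.py r3.png
```

```text
t 14.33 pos [0.5081 0.0661 0.1342] F [0.05 0.5  0.37] open 0.343 | dpos [ 0.0001  0.0004 -0.0129] drot [-0.0001  0.0001 -0.0005]
tip (312, 449) nose (323, 402) floor (314, 442)
```

View pics/r3.png

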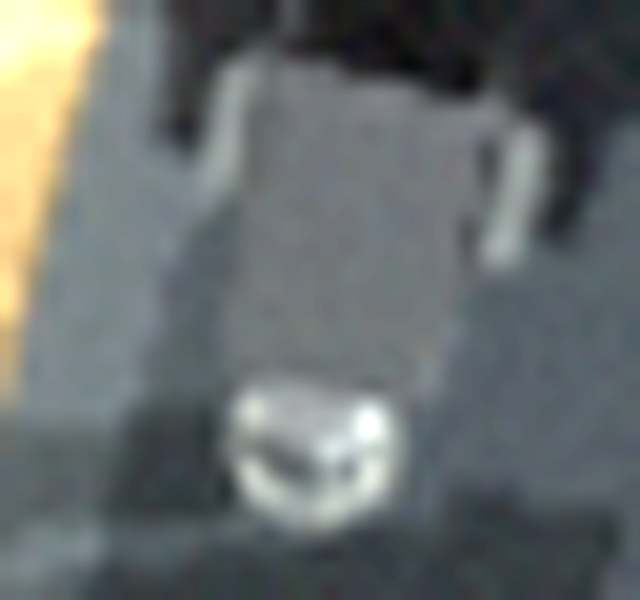

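>>> carry_out --commands '[{"delta_pos": [0,0,0.002],"delta_rot": [0,0,0],"claw": 20},{"delta_pos": [0,0,0.004],"delta_rot": [0,0,0],"claw": 20},{"delta_pos": [0,0,0.004],"delta_rot": [0,0,0],"claw": 20},{"delta_pos": [0,0,0.004],"delta_rot": [0,0,0],"claw": 20}]'

```text
time: 14.67
eef_pos: [0.5083, 0.0661, 0.1305]
tcp_rot: [0.015, 1.0, -0.0, 0.0]
contact_force: [-0.3, 1.3, 2.1]
opening: 0.348
```

```bash
python3 ov.py r4.png
python3 - <<'E'
from h import *
f=[];z=[]
for i in range(8):
    ctrl.read_camera('top'); s=ctrl.get_state(); f.append(s['contact_force']);z.append(s['eef_pos'])
print(np.mean(f,0),np.std(f,0),np.mean(z,0),s['time'])
im,d=snap('top'); save(crop(im,100,145,250,245,5),'t_clamp3.png')
E
```

```text
t 14.72 pos [0.5083 0.0661 0.1305] F [-0.99 -0.25  1.77] open 0.345 | dpos [ 0.0003  0.0004 -0.0166] drot [-0.0001  0.0004 -0.0004]
tip (309, 462) nose (320, 415) floor (314, 443)
[-0.83336017  0.01502029  1.97412451] [0.59069121 0.41368867 0.45740495] [0.50826401 0.06610977 0.1304047 ] 15.1167
```

View pics/r4.png

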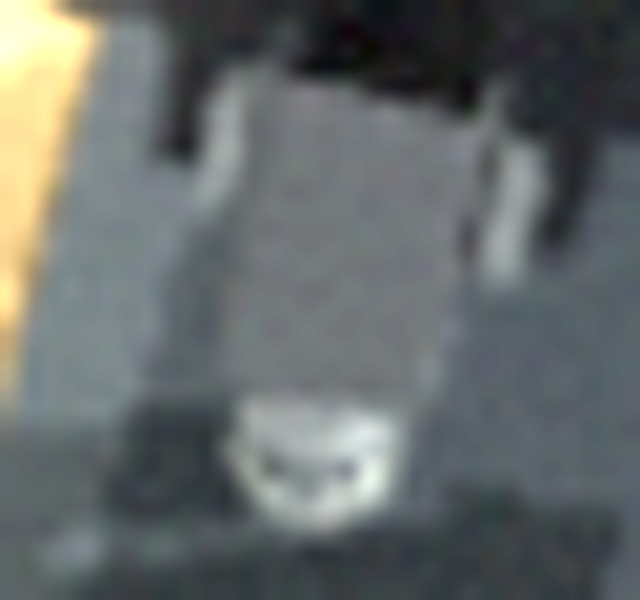

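Run:
```python
from h import *
im,_=snap('scene'); save(im,'final.png')
```

```text
(no output)
```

View pics/final.png

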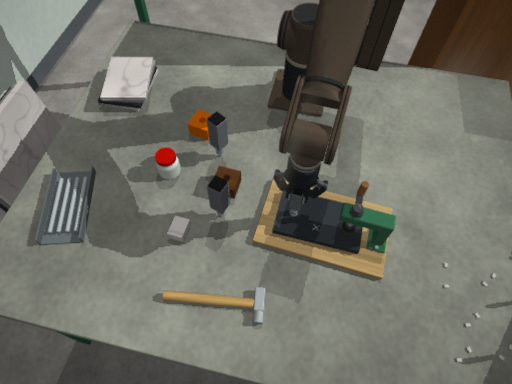

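View pics/t_clamp3.png

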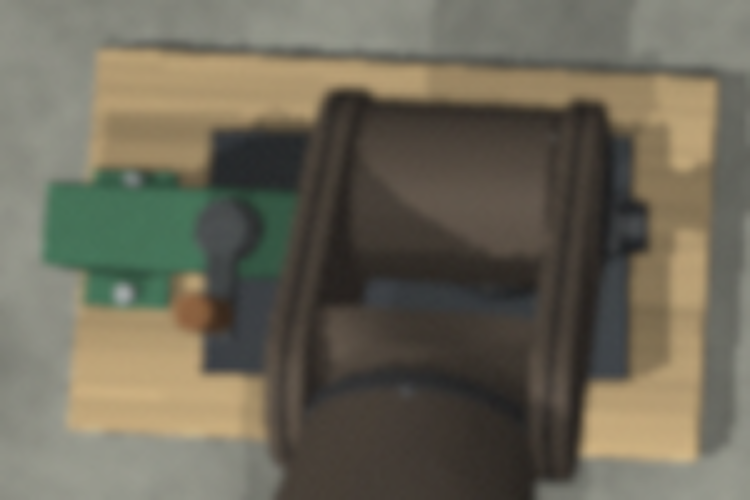

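The final picture shows the tub (167,160), offcut (178,229), hammer (258,305) and both big testers where they were. The plaque edges and crank knob (crop 200,312) are unchanged, and the tester is held upright on the ring. I'm handing in.

Run:
```python
from plant import ctrl
print(ctrl.sign_off())
```

```text
the job is handed in; nothing more can be done
None
```

I handed the job in at about 15 s, with the tester still held pressed in the chalk ring. The sign-off gives no verdict.

- **Clamp:** I turned the crank clockwise until I felt the end stop (about 21 N at the knob). I then backed it off about 72° to roughly 12.5 rad, which is half a turn past touch. It therefore briefly went past the asked angle and came back. In the pictures the pad comes down onto the plaque and stays there.
- **Tester:** I took the smallest one out of the dark wooden stand and pressed it upright inside the ring, with its tip within about 2 mm of the centre dot.
- **How far the tip is pushed in:** By height it is about 5.8 mm. By force it is about 3.8 N, or 5.3 mm; the two differ by about 0.5 mm, which the force noise can explain.
- **Tip position:** The pictures showed the tester sitting about 2.7 mm off-centre in the grip, and I shifted the hand by about that much before pressing. The last view hides the dot behind the tip, so this rests on the view just before contact.
- **Everything else:** In the last pictures the plaque, tub, offcut and hammer show no visible movement.

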